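# Pack the three-scent candle gift set and cap it

### The job

Pack the candle gift set: set each jar with a violet, green or yellow lid seal upright and right down in the pulp cup marked with the same colour, then lay the pulp top cap along the row so that it sits down level over all three lids. Leave the jars with plain or white-stickered lids standing where they are, and do not drop a jar or knock one over.

Things in the scene. Friction and masses are not known exactly. Their poses are not given: they have to be found in the camera images.
- jar_violet_center (a point): Closed round amber-glass candle jar, nearly black, with a black screw lid that carries a round violet scent seal (46 mm across). Body 68 mm in diameter, lid 66 mm, height 78 mm; stands upright, loose, about 0.17 kg; may be gripped round the body. This point is its centre, 39 mm above its underside; its z axis points up.
- jar_green_center (a point): Closed round amber-glass candle jar, nearly black, with a black screw lid that carries a round green scent seal (46 mm across). Body 68 mm in diameter, lid 66 mm, height 78 mm; stands upright, loose, about 0.17 kg; may be gripped round the body. This point is its centre, 39 mm above its underside; its z axis points up.
- jar_yellow_center (a point): Closed round amber-glass candle jar, nearly black, with a black screw lid that carries a round yellow scent seal (46 mm across). Body 68 mm in diameter, lid 66 mm, height 78 mm; stands upright, loose, about 0.17 kg; may be gripped round the body. This point is its centre, 39 mm above its underside; its z axis points up.
- well_violet: Fixed pulp cup block, 116 (x) x 107.5 (y) x 20 mm high, with violet dots on its two robot-side corners and a violet disc on its well floor; one of three side by side in the tray, 108 mm apart, in any order. Round well in its middle: bore 90 mm, mouth bevelled to 96 mm. Origin: middle of its underside, 3 mm above the table; well floor 4 mm and a seated jar's centre 43 mm above it.
- well_green: Fixed pulp cup block, 116 (x) x 107.5 (y) x 20 mm high, with green dots on its two robot-side corners and a green disc on its well floor; one of three side by side in the tray, 108 mm apart, in any order. Round well in its middle: bore 90 mm, mouth bevelled to 96 mm. Origin: middle of its underside, 3 mm above the table; well floor 4 mm and a seated jar's centre 43 mm above it.
- well_yellow: Fixed pulp cup block, 116 (x) x 107.5 (y) x 20 mm high, with yellow dots on its two robot-side corners and a yellow disc on its well floor; one of three side by side in the tray, 108 mm apart, in any order. Round well in its middle: bore 90 mm, mouth bevelled to 96 mm. Origin: middle of its underside, 3 mm above the table; well floor 4 mm and a seated jar's centre 43 mm above it.
- tray_middle (a point): Fixed low open kraft tray (332 mm long along its y, 124 mm wide along x, 22 mm high) that holds the row of three cup blocks. This point is the middle of its inner floor, 3 mm above the table, under the centre of the middle block; z up.
- cap_rib (a point): Loose pulp top cap, 0.15 kg, right side up: 336 (y) x 121 (x) x 17 mm, same either way round; hollow below: one trough 109 x 325 mm at its mouth, narrowing to 98 x 314 at its flat roof, 12 mm deep, to go over the lids. On top a rib to grip by, 100 (y) x 18 (x) x 34 mm high. This point: mid-rib, 22 mm above the plate's top, 39 above its underside, 112 above the table when down on the seated jars.
- jar_plain_center (a point): Decoy: the same amber jar, 68 mm across and 78 mm high, but its black lid has no coloured seal (an unlabelled jar). Stays where it is. This point is its centre, 39 mm above its underside.
- jar_white_center (a point): Decoy: the same amber jar, 68 mm across and 78 mm high, its black lid with a white sticker (another product). Stays where it is. This point is its centre, 39 mm above its underside.
Not all that is in view belongs to the job. Leave any red or turquoise look-alike of the part that bears jar_green_center alone.

How it is judged:
By the outcome, as a careful person would: the job done as asked, in the order asked, and still so for the second after the job is handed in, with the robot touching nothing.
It also fails if it takes over 102 s, if anything falls off the work surface, if the arm or the gripper's body presses on something with over 40 N, if the wrist force passes 120 N, or if a joint passes its speed limit or range.

### The arm

A 6-joint arm with a two-finger parallel gripper is mounted at the origin on a cart in front of the work surface, level with it; the furniture and walls round the work are solid. World frame = base frame: x ahead of the robot, y to its left, z up, the work surface at z = 0. Lengths are in m, angles in rad, forces in N, time in s.
With the tool pointing down it reaches from about 0.425 to 0.95 m from the base axis. Payload 3.5 kg.
Tool frame: the origin (TCP) lies at the very end of the fingers, on their centre line; the grasp point (between the pads) lies 19 mm behind it (ctrl.grip_point_offset is the distance from the TCP to the grasp point, in m); z points along the fingers, y is the line along which they close (so a half turn about z gives the same grasp; the last joint's range is limited). The gripper opens to 85 mm and grips with 20 to 120 N. Pads are 22 mm wide; open, the fingers measure 114 mm over their backs; the gripper's body (76 mm by 85 mm) begins 54 mm behind the grasp point. The pads swing forward as they close: fully open they stand 13 mm farther back than shut.
Start: joints at [-1.283, 0.286, 1.577, -0, 1.279, -0.15], TCP at [0.286, -0.611, 0.231] pointing down, gripper open.
Joint ranges: [-2.77, 2.77], [-0.9, 2.22], [0.21, 2.48], [-1.53, 4.67], [0.24, 2.81], [-2.84, 2.84]. Speed limits (rad/s): [2.79, 2.79, 3.14, 3.14, 3.14, 3.14].

### API

Orientations are given as a unit quaternion [x, y, z, w].
In Python, from plant import telemetry, vision, ctrl gives the robot as it stands.
- The arm moves only by the tool arm_command, never from a script. Its argument "series" is one flat list of numbers, 7 for each row, row after row: the shift along the tool's x, y, z in cm, then the turn, a rotation vector about the tool's x, y, z in degrees, then the closure, from 0 (fully open) to 1 (shut). A call has 1 to 10 rows; each row is the pose to reach, as a shift and turn from the pose commanded when the call began, along the tool's axes at that moment; what a row does not reach only later rows make up. A row lasts 1/12 s, in which the tool goes at most 41.7 mm and 7.16 degrees, less where a joint would pass 70% of its speed; a pose out of reach is approached as far as the arm can. A call with a gripper value outside its range is refused whole. The fingers move at their own pace and stop on an object; "force" is the grip in N (left out, the last holds). Time passes only in rows, so rows that repeat a pose let the fingers close. It gives the time, the measured TCP pose, the force, the opening and the grip force at its end, in the units of the state.
- telemetry.get_state(): the state, without advancing time (a new reading comes with each control period).
- vision.read_camera(name): name is "scene" or "top" or "wrist"; returns a dict with "color" (400x640x3 uint8, blue, green, red), "K" (3x3 intrinsics, pixels), "D" ([k1, k2, p1, p2, k3] as OpenCV has them; the pictures are not rectified), "rvec" (rotation vector, rad) and "tvec" (3), from world to camera coordinates, as OpenCV has them; the wrist camera has in their place "T_tool_cam" (4x4, takes a point from camera to tool coordinates, whose origin is the TCP and whose axes are the flange's). Camera axes: x right, y down, z forward; pixel columns grow to the right and rows downward; lengths in m; the calibration is good to about 2 mm. A picture is of the moment at which its call begins: read the wrist's pose just before it. There is no depth.
- ctrl.sign_off(): hands the job in; it is judged then, once.
The state is a dict: "time": time; "qpos": joint angles; "dq": joint speeds; "joint_efforts": joint torques, N m; "eef_pos": TCP position; "tcp_rot": TCP orientation; "contact_force": force on the tool from outside, world axes, zero at the start; "wrist_torque": the same for the moment, N m; "opening": opening from 0.0 (shut) to 1.0 (fully open); "finger_force": force on a finger pad.
Only numpy, scipy, OpenCV 4.12 (cv2) and the standard library are available. Lean on these libraries where they do the work, as an engineer would, in place of code of your own. Each camera call takes 0.05 s, during which the arm holds its last target. There are 200 camera calls.

## Working session

There is one attempt and no reset: what is moved stays moved. The work goes in short steps, Python scripts to look and compute and a tool call to move; the robot and the scene stay as the last step left them, time stands still between calls to the robot, and variables do not carry over. Pictures are saved under pics/ and viewed, at most 14 in all, crops included, and the job is handed in when it is done.

Besides the shell and the picture viewer there is one more tool, called in YAML: its name, and indented under it one key for each argument. arm_command: Moves the arm, as the interface text tells. Its arguments: {"type":"object","properties":{"series":{"type":"array","items":{"type":"number"}},"force":{"type":"number"}},"required":["series"]}

```bash
mkdir -p pics; ls; cat > h.py <<'E'
import numpy as np, cv2
from plant import telemetry, vision, ctrl
from scipy.spatial.transform import Rotation as R
def ray(im,uv,z,T=None):
    uv=np.array(uv,float).reshape(-1,1,2)
    n=cv2.undistortPoints(uv,np.array(im["K"]),np.array(im["D"])).reshape(-1,2)
    d=np.c_[n,np.ones(len(n))]
    if T is None:
        Rm=cv2.Rodrigues(np.array(im["rvec"],float))[0]; c=-Rm.T@np.array(im["tvec"],float).ravel(); d=d@Rm
    else: c=T[:3,3]; d=d@T[:3,:3].T
    return c+d*((z-c[2])/d[:,2])[:,None]
def tool():
    s=telemetry.get_state(); T=np.eye(4); T[:3,:3]=R.from_quat(s["tcp_rot"]).as_matrix(); T[:3,3]=s["eef_pos"]; return T
def wrist():
    T=tool(); im=vision.read_camera("wrist"); return im,T@np.array(im["T_tool_cam"])
E
python3 - <<'E'
from h import *
s=telemetry.get_state();print(s, ctrl.grip_point_offset); print(tool().round(3))
for n in("scene","top","wrist"):
    im=vision.read_camera(n);cv2.imwrite(f"pics/{n}0.png",im["color"])
    if n!="wrist":
        Rm=cv2.Rodrigues(np.array(im["rvec"],float))[0];print(n,-Rm.T@np.array(im["tvec"]).ravel())
    else: print(im["T_tool_cam"])
E
```

```text
pics
{'time': 0.0, 'qpos': array([-1.28302359e+00,  2.87200624e-01,  1.57819303e+00,  1.37472328e-05,
        1.27858678e+00, -1.49978482e-01]), 'dq': array([-0.00013197, -0.00057015, -0.0022643 ,  0.00029064,  0.00187933,
        0.00091273]), 'joint_efforts': array([-3.83020451e-04, -4.05981982e+01, -2.92626053e+01, -1.42326844e-04,
        5.77085390e-03, -3.64740004e-06]), 'eef_pos': array([ 0.28598846, -0.6106918 ,  0.22991519]), 'tcp_rot': array([ 9.76141943e-01,  2.17130102e-01, -7.56260625e-05, -1.19150750e-03]), 'contact_force': array([ 0.2015824 ,  0.17553468, -0.53224186]), 'wrist_torque': array([ 0.00980844, -0.00286497,  0.00446491]), 'finger_force': 0.0, 'opening': 0.9966190302139046} 0.0187
[[ 0.906  0.424 -0.001  0.286]
 [ 0.424 -0.906  0.002 -0.611]
 [ 0.    -0.002 -1.     0.23 ]
 [ 0.     0.     0.     1.   ]]
scene [-0.04738139  0.51128092  0.68501207]
top [0.27136054 0.04688199 1.53946235]
[[ 1.16038919e-03 -9.65187382e-01 -2.61556820e-01  6.54249429e-02]
 [ 9.99999320e-01  1.08860545e-03  4.19335862e-04 -2.14423757e-04]
 [-1.20005502e-04 -2.61557129e-01  9.65187989e-01 -1.43245997e-01]
 [ 0.00000000e+00  0.00000000e+00  0.00000000e+00  1.00000000e+00]]
```

View pics/top0.png

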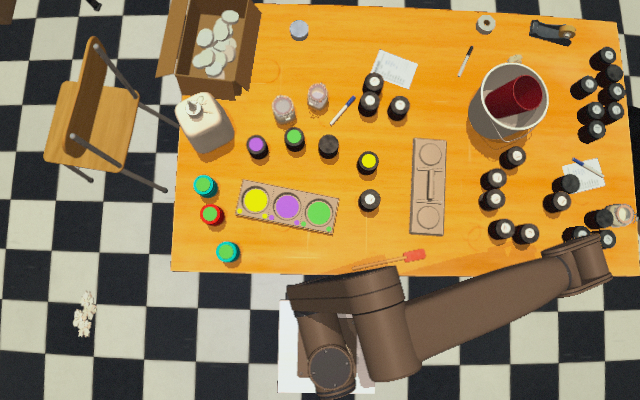

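View pics/scene0.png

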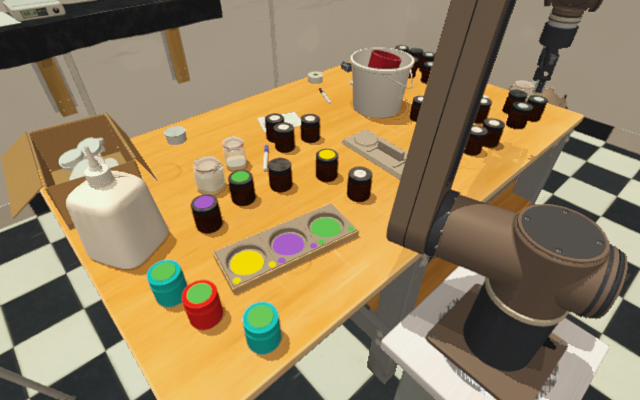

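The top view shows violet (257,146), green (294,138) and yellow (369,162) lids. The decoys are plain (328,146) and white (370,200). The tray is at (288,207) with yellow, violet and green wells from left to right, and the cap at (430,187) lies along x. The scene view shows the same layout, with the look-alikes at front left.

```bash
cat >> h.py <<'E'
HUE={"violet":(133,148),"green":(50,70),"yellow":(24,34)}
def blobs(im,name,amin=6,smin=120,vmin=90):
    h=cv2.cvtColor(im["color"],cv2.COLOR_BGR2HSV);lo,hi=HUE[name]
    m=cv2.inRange(h,(lo,smin,vmin),(hi,255,255))
    n,l,st,c=cv2.connectedComponentsWithStats(m)
    return sorted([(int(st[i,4]),c[i].round(1)) for i in range(1,n) if st[i,4]>=amin],key=lambda t:-t[0])
E
python3 - <<'E'
from h import *
for n in("top","scene"):
    im=vision.read_camera(n)
    for k in HUE:
        for a,c in blobs(im,k)[:9]:
            print(n,k,a,c,*[ray(im,c,z)[0,:2].round(4) for z in(.078,.007,.023)])
    if n=="top":
        cv2.imwrite("pics/cap.png",cv2.resize(im["color"][125:245,350:470],None,fx=5,fy=5,interpolation=cv2.INTER_CUBIC))
        for k,c in dict(plain=(328,146),white=(370,200)).items(): print(k,ray(im,c,.078))
        g=cv2.cvtColor(im["color"],cv2.COLOR_BGR2HSV)[:,:,1]; print(g[150:230:8,405:455:3])
E
```

```text
top violet 353 [287.1 206.2] [0.4497 0.1353] [0.4584 0.1396] [0.4564 0.1386]
top violet 134 [255.8 143.9] [0.6521 0.2433] [0.6706 0.2529] [0.6664 0.2507]
top violet 11 [271.2 216.8] [0.4147 0.1849] [0.4217 0.1916] [0.4201 0.1901]
top violet 10 [296.8 222. ] [0.3998 0.103 ] [0.406  0.1058] [0.4046 0.1051]
top green 385 [318.5 212.6] [0.4312 0.0346] [0.439 0.034] [0.4372 0.0342]
top green 155 [225.6 251.4] [0.3019 0.3257] [0.3034 0.3392] [0.303  0.3362]
top green 154 [293.6 136. ] [0.6812 0.1209] [0.7011 0.1245] [0.6966 0.1237]
top green 151 [202.6 184.2] [0.5154 0.4101] [0.5273 0.4277] [0.5246 0.4238]
top green 138 [209.2 213.3] [0.4217 0.3837] [0.429  0.4001] [0.4273 0.3964]
top green 17 [328.5 228.6] [0.3808 0.0019] [ 3.861e-01 -3.000e-04] [3.849e-01 2.000e-04]
top green 16 [303.  223.5] [0.3954 0.0832] [0.4014 0.085 ] [0.4001 0.0846]
top yellow 420 [255.2 200. ] [0.4676 0.2379] [0.4771 0.2472] [0.475  0.2451]
top yellow 167 [368.3 160.4] [ 0.6051 -0.124 ] [ 0.6213 -0.1323] [ 0.6176 -0.1304]
top yellow 28 [239.2 210.5] [0.4327 0.2878] [0.4406 0.2995] [0.4388 0.2969]
top yellow 25 [2
[... 1416 characters left out ...]
een 318 [163.1 271.3] [0.5189 0.4127] [0.5851 0.4012] [0.5702 0.4038]
scene green 156 [239.6 176.2] [0.6852 0.1227] [0.7709 0.0773] [0.7516 0.0875]
scene green 22 [321.3 241.5] [0.3659 0.1212] [0.4142 0.0756] [0.4033 0.0859]
scene green 21 [350.4 228.4] [0.3515 0.0446] [ 0.3981 -0.01  ] [0.3876 0.0023]
scene yellow 665 [246.4 262.4] [0.4262 0.276 ] [0.4816 0.2485] [0.4691 0.2547]
scene yellow 126 [326.6 153.9] [ 0.6087 -0.123 ] [ 0.6854 -0.1972] [ 0.6681 -0.1805]
scene yellow 46 [236.4 280.1] [0.4018 0.316 ] [0.4543 0.2931] [0.4425 0.2983]
scene yellow 38 [271.9 263.8] [0.388  0.2392] [0.4389 0.2074] [0.4274 0.2146]
scene yellow 6 [201.5 283. ] [0.4415 0.3702] [0.4987 0.3537] [0.4858 0.3574]
```

View pics/cap.png

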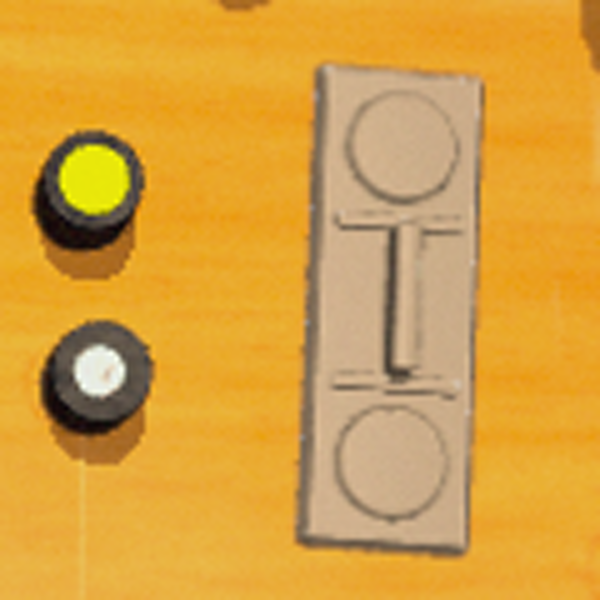

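The crop shows the cap's long axis nearly along x, running from (400,70) to (385,545), with the rib at its middle (402,300). The two cameras agree to within about 4 mm, and the well spacing is 107 mm as it should be. I'll go for the yellow jar first.

```bash
cat >> h.py <<'E'
P=dict(jv=(.654,.2445),jg=(.683,.122),jy=(.607,-.1235),wv=(.460,.141),wg=(.441,.034),wy=(.479,.248))
def go(xyz,yang):
    "print shift cm + rotvec deg in tool axes for tool down, tool y at yang deg"
    T=tool();a=np.radians(yang);y=np.array([np.cos(a),np.sin(a),0]);z=np.array([0,0,-1.]);G=np.c_[np.cross(y,z),y,z]
    print("at",T[:3,3].round(4),"shift",((T[:3,:3].T@(np.array(xyz)-T[:3,3]))*100).round(2),"rot",np.degrees(R.from_matrix(T[:3,:3].T@G).as_rotvec()).round(2))
E
python3 - <<'E'
from h import *
go((*P["jy"],.20),-10)
im=vision.read_camera("top");h=cv2.cvtColor(im["color"],cv2.COLOR_BGR2HSV)
m=np.zeros((400,640),np.uint8);m[130:242,405:455]=cv2.inRange(h,(0,40,60),(30,130,255))[130:242,405:455]
c=max(cv2.findContours(m,0,2)[0],key=cv2.contourArea);r=cv2.minAreaRect(c);b=cv2.boxPoints(r)
w=ray(im,b,.012);print(r,w.round(4),w.mean(0),np.linalg.norm(np.diff(w,axis=0),axis=1))
E
```

```text
at [ 0.2861 -0.611   0.2307] shift [ 49.73 -30.55   3.11] rot [-6.000e-02 -4.000e-02 -5.492e+01]
((427.8805236816406, 186.4949493408203), (34.222984313964844, 96.2380599975586), 2.4195094108581543) [[ 0.373  -0.2684  0.012 ]
 [ 0.7041 -0.2857  0.012 ]
 [ 0.7025 -0.4056  0.012 ]
 [ 0.3699 -0.3845  0.012 ]] [ 0.53736623 -0.33607193  0.012     ] [0.33152214 0.11995981 0.33326025]
```

arm_command:
  series: [25,-15,0,0,0,-27,0,25,-15,0,0,0,-27,0,25,-15,0,0,0,-27,0,25,-15,0,0,0,-27,0,30,-18,1,0,0,-35,0,40,-25,2,0,0,-45,0,45,-28,3,0,0,-55,0,49.7,-30.5,3,0,0,-54.9,0,49.7,-30.5,3,0,0,-54.9,0,49.7,-30.5,3,0,0,-54.9,0]
  force: 40

```text
time: 1.13
eef_pos: [0.5161, -0.2622, 0.2136]
tcp_rot: [0.766, 0.643, 0.0, 0.0]
contact_force: [0.6, -0.8, 0.4]
opening: 0.996
finger_force: 0.0
```

arm_command:
  series: [4,1.7,0.3,0,0,0,0,8,3.4,0.5,0,0,0,0,12,5,0.8,0,0,0,0,14,6,1,0,0,0,0,14,6,1,0,0,0,0,14,6,1,0,0,0,0]

```text
time: 1.63
eef_pos: [0.5991, -0.1352, 0.2031]
tcp_rot: [0.765, 0.644, -0.0, -0.0]
contact_force: [0.3, -0.8, -0.1]
opening: 0.998
finger_force: 0.0
```

```bash
python3 - <<'E'
from h import *
im,T=wrist();cv2.imwrite("pics/w1.png",im["color"])
for a,c in blobs(im,"yellow",100): print(a,c,ray(im,c,.078,T).round(4))
go((*P["jy"],.02),-10)
E
```

```text
1685 [327.6 182.2] [[ 0.6059 -0.1225  0.078 ]]
at [ 0.5987 -0.1363  0.2033] shift [ 1.41  0.61 18.33] rot [-0.03  0.02  0.06]
```

arm_command:
  series: [1.4,0.6,3,0,0,0,0,1.4,0.6,6,0,0,0,0,1.4,0.6,9,0,0,0,0,1.4,0.6,11,0,0,0,0,1.4,0.6,13,0,0,0,0,1.4,0.6,15,0,0,0,0,1.4,0.6,17,0,0,0,0,1.4,0.6,18.3,0,0,0,0,1.4,0.6,18.3,0,0,0,0,1.4,0.6,18.3,0,0,0,0]

```text
time: 2.52
eef_pos: [0.6065, -0.1248, 0.0202]
tcp_rot: [0.767, 0.642, -0.0, -0.001]
contact_force: [-0.2, -0.6, 0.5]
opening: 0.996
finger_force: 0.0
```

arm_command:
  series: [0,0,0,0,0,0,0.15,0,0,0,0,0,0,0.2,0,0,0,0,0,0,0.3,0,0,0,0,0,0,0.4,0,0,0,0,0,0,0.4,0,0,0,0,0,0,0.4,0,0,0,0,0,0,0.4]
  force: 40

```text
time: 3.1
eef_pos: [0.6083, -0.1246, 0.0226]
tcp_rot: [0.766, 0.643, 0.001, 0.001]
contact_force: [-1.5, -1.0, 5.3]
opening: 0.784
finger_force: 45.7
```

arm_command:
  series: [0,0,-1,0,0,0,0.4,0,0,-2.5,0,0,0,0.4,0,0,-4.5,0,0,0,0.4,0,0,-6.5,0,0,0,0.4,0,0,-8.5,0,0,0,0.4,0,0,-10.5,0,0,0,0.4,0,0,-12,0,0,0,0.4,0,0,-13,0,0,0,0.4,0,0,-13,0,0,0,0.4]

```text
time: 3.85
eef_pos: [0.6084, -0.1242, 0.1534]
tcp_rot: [0.766, 0.643, 0.001, 0.002]
contact_force: [-0.3, -0.3, -1.6]
opening: 0.784
finger_force: 45.4
```

```bash
python3 - <<'E'
from h import *
im,T=wrist();s=telemetry.get_state();print(s["opening"],s["finger_force"],s["contact_force"])
go((*P["wy"],.15),-10)
E
```

```text
0.7861171414153635 45.383350253105164 [ 0.42743876  0.17844303 -2.50447455]
at [ 0.6075 -0.1239  0.1515] shift [ 34.39 -19.12   0.1 ] rot [ 0.12  0.01 -0.  ]
```

arm_command:
  series: [1.5,-0.8,0,0,0,0,0.4,4,-2.2,0,0,0,0,0.4,7,-3.9,0,0,0,0,0.4,10,-5.6,0,0,0,0,0.4,13,-7.2,0,0,0,0,0.4,16,-8.9,0,0,0,0,0.4,19,-10.6,0,0,0,0,0.4,22,-12.2,0,0,0,0,0.4,25,-13.9,0,0,0,0,0.4,28,-15.6,0,0,0,0,0.4]

```text
time: 4.73
eef_pos: [0.4995, 0.1808, 0.1485]
tcp_rot: [0.766, 0.643, -0.001, -0.001]
contact_force: [0.2, 0.1, -2.7]
opening: 0.781
finger_force: 45.5
```

arm_command:
  series: [2.5,-1.4,0,0,0,0,0.4,4.5,-2.5,0,0,0,0,0.4,5.9,-3.2,0,0,0,0,0.4,6.4,-3.5,0,0,0,0,0.4,6.4,-3.5,0,0,0,0,0.4,6.4,-3.5,0,0,0,0,0.4,6.4,-3.5,0,0,0,0,0.4]

```text
time: 5.32
eef_pos: [0.4787, 0.2472, 0.1499]
tcp_rot: [0.766, 0.642, -0.001, -0.0]
contact_force: [-0.4, -0.2, -2.7]
opening: 0.779
finger_force: 45.5
```

```bash
python3 - <<'E'
from h import *
im,T=wrist();cv2.imwrite("pics/w2.png",im["color"]);s=telemetry.get_state();print(s["opening"],s["finger_force"],s["contact_force"])
for a,c in blobs(im,"yellow",100): print(a,c,ray(im,c,.20,T).round(4))
go((*P["wy"],.028),-10)
E
```

```text
0.783813724890923 45.47240853309631 [ 0.26184528 -0.38815561 -2.32706187]
1434 [327.1 171.4] [[0.4887 0.2977 0.2   ]]
691 [348.  269.3] [[0.4901 0.2607 0.2   ]]
266 [272.5 151.6] [[0.4721 0.3073 0.2   ]]
at [0.4789 0.2471 0.1501] shift [ 0.09 -0.   12.21] rot [-0.03  0.03 -0.09]
```

View pics/w2.png

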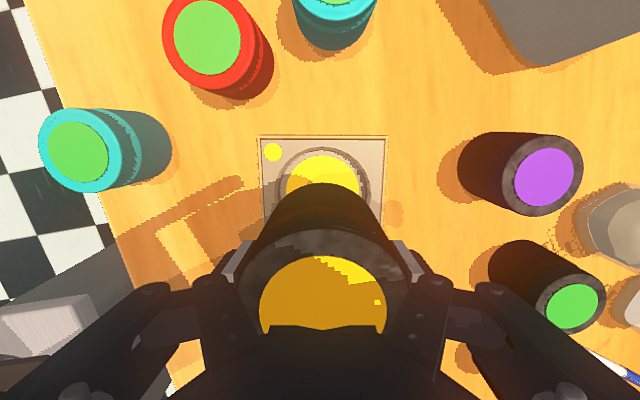

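The wrist view shows the yellow jar held upright and centred. The yellow well ring at about (323,180) lies straight beneath it.

arm_command:
  series: [0,0,1.5,0,0,0,0.4,0,0,4,0,0,0,0.4,0,0,6.5,0,0,0,0.4,0,0,8.5,0,0,0,0.4,0,0,10,0,0,0,0.4,0,0,11,0,0,0,0.4,0,0,11.5,0,0,0,0.4,0,0,11.8,0,0,0,0.4,0,0,12,0,0,0,0.4,0,0,12,0,0,0,0.4]

```text
time: 6.2
eef_pos: [0.4795, 0.2481, 0.0311]
tcp_rot: [0.766, 0.643, 0.001, 0.0]
contact_force: [0.3, 0.5, -2.3]
opening: 0.782
finger_force: 45.5
```

arm_command:
  series: [0,0,0.1,0,0,0,0.4,0,0,0.2,0,0,0,0.4,0,0,0.2,0,0,0,0.4,0,0,0.2,0,0,0,0.4]

```text
time: 6.53
eef_pos: [0.4797, 0.2484, 0.0296]
tcp_rot: [0.766, 0.643, 0.001, 0.0]
contact_force: [0.1, -0.2, 2.9]
opening: 0.785
finger_force: 45.7
```

arm_command:
  series: [0,0,0,0,0,0,0.15,0,0,0,0,0,0,0,0,0,0,0,0,0,0,0,0,0,0,0,0,0,0,0,0,0,0,0,0]

```text
time: 6.95
eef_pos: [0.4788, 0.2481, 0.0285]
tcp_rot: [0.766, 0.643, 0.0, -0.0]
contact_force: [0.2, 0.7, 0.2]
opening: 0.999
finger_force: 0.0
```

arm_command:
  series: [0,0,-1,0,0,0,0,0,0,-3,0,0,0,0,0,0,-6,0,0,0,0,0,0,-9,0,0,0,0,0,0,-12,0,0,0,0,0,0,-15,0,0,0,0,0,0,-17,0,0,0,0,0,0,-17,0,0,0,0]

```text
time: 7.62
eef_pos: [0.4819, 0.2491, 0.2055]
tcp_rot: [0.766, 0.643, 0.005, 0.002]
contact_force: [1.0, -0.0, 0.8]
opening: 0.997
finger_force: 0.0
```

```bash
python3 - <<'E'
from h import *
im,T=wrist();cv2.imwrite("pics/w3.png",im["color"])
for k in HUE:
  for a,c in blobs(im,k,100): print(k,a,c,ray(im,c,.085,T).round(4),ray(im,c,.078,T).round(4))
go((*P["jv"],.20),-10)
E
```

```text
violet 2254 [318.  263.2] [[0.4662 0.181  0.085 ]] [[0.4655 0.1775 0.078 ]]
violet 1684 [493.6 169.7] [[0.6485 0.2473 0.085 ]] [[0.6527 0.2456 0.078 ]]
violet 126 [280.1 238.7] [[0.4334 0.2144 0.085 ]] [[0.4319 0.2118 0.078 ]]
violet 107 [282.4 298.9] [[0.4212 0.1464 0.085 ]] [[0.4194 0.1419 0.078 ]]
green 1984 [229.9  61.2] [[0.4252 0.3819 0.085 ]] [[0.4235 0.3837 0.078 ]]
green 1816 [120.9 149.8] [[0.3066 0.3267 0.085 ]] [[0.3017 0.3271 0.078 ]]
green 1578 [327.8  15. ] [[0.5141 0.4022 0.085 ]] [[0.5147 0.4046 0.078 ]]
green 1197 [522.1 275.6] [[0.6773 0.1275 0.085 ]] [[0.6822 0.1225 0.078 ]]
green 661 [318.7 320.5] [[0.4547 0.1127 0.085 ]] [[0.4537 0.1074 0.078 ]]
green 101 [282.8 313.8] [[0.4177 0.1281 0.085 ]] [[0.4158 0.1232 0.078 ]]
yellow 1269 [318.5 192.1] [[0.4799 0.255  0.085 ]] [[0.4796 0.2534 0.078 ]]
yellow 188 [276.9 150.4] [[0.4489 0.3007 0.085 ]] [[0.4478 0.3004 0.078 ]]
yellow 135 [322.5 159.4] [[0.4891 0.2852 0.085 ]] [[0.4891 0.2844 0.078 ]]
at [0.4805 0.2486 0.2024] shift [ 2.61 17.15  0.36] rot [ 0.37 -0.19 -0.01]
```

arm_command:
  series: [0.5,3.5,0,0,0,0,0,1,7,0,0,0,0,0,1.5,10.5,0,0,0,0,0,2,14,0,0,0,0,0,2.5,16.5,0,0,0,0,0,2.6,17.1,0.3,0,0,0,0,2.6,17.1,0.3,0,0,0,0,2.6,17.1,0.3,0,0,0,0,2.6,17.1,0.3,0,0,0,0]

```text
time: 8.42
eef_pos: [0.6499, 0.2441, 0.1944]
tcp_rot: [0.766, 0.643, -0.001, -0.001]
contact_force: [-1.3, 0.0, -0.2]
opening: 1.003
finger_force: 0.0
```

```bash
python3 - <<'E'
from h import *
im,T=wrist()
for k in HUE:
  for a,c in blobs(im,k,1000): print(k,a,c,ray(im,c,.078,T).round(4))
go((*P["jv"],.02),-10)
E
```

```text
violet 1412 [325.7 192.8] [[0.6532 0.2486 0.078 ]]
green 2632 [129.8  32.2] [[0.5157 0.4121 0.078 ]]
green 1770 [42.6 91.8] [[0.4228 0.3817 0.078 ]]
green 1270 [372.8 303.1] [[0.6822 0.1213 0.078 ]]
at [0.6501 0.2442 0.195 ] shift [ 0.1   0.41 17.5 ] rot [-0.09  0.03  0.03]
```

arm_command:
  series: [0.3,0.4,3,0,0,0,0,0.3,0.4,6,0,0,0,0,0.3,0.4,9,0,0,0,0,0.3,0.4,11,0,0,0,0,0.3,0.4,13,0,0,0,0,0.3,0.4,15,0,0,0,0,0.3,0.4,16.5,0,0,0,0,0.3,0.4,17.4,0,0,0,0,0.3,0.4,17.4,0,0,0,0,0.3,0.4,17.4,0,0,0,0]

```text
time: 9.3
eef_pos: [0.656, 0.2464, 0.0218]
tcp_rot: [0.766, 0.643, 0.0, 0.0]
contact_force: [0.8, 0.4, -0.1]
opening: 1.002
finger_force: 0.0
```

arm_command:
  series: [0,0,0,0,0,0,0.15,0,0,0,0,0,0,0.2,0,0,0,0,0,0,0.3,0,0,0,0,0,0,0.4,0,0,0,0,0,0,0.4,0,0,0,0,0,0,0.4,0,0,0,0,0,0,0.4]
  force: 40

```text
time: 9.88
eef_pos: [0.6573, 0.2466, 0.0238]
tcp_rot: [0.766, 0.643, 0.001, 0.0]
contact_force: [-1.6, 0.7, 7.0]
opening: 0.779
finger_force: 45.7
```

arm_command:
  series: [0,0,-1,0,0,0,0.4,0,0,-2.5,0,0,0,0.4,0,0,-4.5,0,0,0,0.4,0,0,-6.5,0,0,0,0.4,0,0,-8.5,0,0,0,0.4,0,0,-10.5,0,0,0,0.4,0,0,-12.5,0,0,0,0.4,0,0,-14,0,0,0,0.4,0,0,-14,0,0,0,0.4,0,0,-14,0,0,0,0.4]

```text
time: 10.72
eef_pos: [0.6568, 0.2462, 0.1629]
tcp_rot: [0.766, 0.643, 0.001, 0.001]
contact_force: [0.7, 0.3, -2.7]
opening: 0.783
finger_force: 45.3
```

```bash
python3 - <<'E'
from h import *
s=telemetry.get_state();print(s["opening"],s["finger_force"],s["contact_force"])
go((*P["wv"],.15),-10)
E
```

```text
0.7826552553625551 45.32050430774689 [ 0.73159363  0.30636452 -2.7289009 ]
at [0.6568 0.2462 0.1629] shift [-13.79 -17.55   1.24] rot [ 0.14 -0.05 -0.02]
```

arm_command:
  series: [-0.8,-1,0,0,0,0,0.4,-2.3,-3,0,0,0,0,0.4,-4.2,-5.4,0,0,0,0,0.4,-6.2,-7.9,0,0,0,0,0.4,-8.2,-10.4,0,0,0,0,0.4,-10.2,-13,0,0,0,0,0.4,-12.2,-15.5,0,0,0,0,0.4,-13.4,-17,0.5,0,0,0,0.4,-13.8,-17.5,1,0,0,0,0.4,-13.8,-17.5,1.2,0,0,0,0.4]

```text
time: 11.55
eef_pos: [0.4575, 0.1402, 0.1471]
tcp_rot: [0.766, 0.642, -0.002, -0.001]
contact_force: [-0.9, 0.1, -2.8]
opening: 0.779
finger_force: 45.6
```

arm_command:
  series: [0,0,0,0,0,0,0.4,0,0,0,0,0,0,0.4,0,0,0,0,0,0,0.4]

```text
time: 11.8
eef_pos: [0.461, 0.1411, 0.1497]
tcp_rot: [0.766, 0.643, 0.0, 0.0]
contact_force: [0.5, 0.2, -1.3]
opening: 0.781
finger_force: 45.6
```

```bash
python3 - <<'E'
from h import *
go((*P["wv"],.0305),-10)
E
```

```text
at [0.461  0.1411 0.1497] shift [-0.03 -0.1  11.92] rot [ 0.03 -0.02 -0.  ]
```

arm_command:
  series: [0,-0.1,1.5,0,0,0,0.4,0,-0.1,4,0,0,0,0.4,0,-0.1,6.5,0,0,0,0.4,0,-0.1,8.5,0,0,0,0.4,0,-0.1,10,0,0,0,0.4,0,-0.1,11,0,0,0,0.4,0,-0.1,11.4,0,0,0,0.4,0,-0.1,11.7,0,0,0,0.4,0,-0.1,11.7,0,0,0,0.4,0,-0.1,11.7,0,0,0,0.4]

```text
time: 12.63
eef_pos: [0.4599, 0.141, 0.0334]
tcp_rot: [0.766, 0.643, 0.001, 0.001]
contact_force: [-0.3, 0.6, -1.4]
opening: 0.779
finger_force: 45.6
```

arm_command:
  series: [0,0,0.1,0,0,0,0.4,0,0,0.2,0,0,0,0.4,0,0,0.2,0,0,0,0.4,0,0,0.2,0,0,0,0.4]

```text
time: 12.97
eef_pos: [0.459, 0.1409, 0.0308]
tcp_rot: [0.766, 0.643, 0.0, 0.0]
contact_force: [0.2, -0.0, -2.5]
opening: 0.782
finger_force: 45.6
```

arm_command:
  series: [0,0,0.1,0,0,0,0.4,0,0,0.1,0,0,0,0.4,0,0,0.1,0,0,0,0.4]

```text
time: 13.22
eef_pos: [0.4591, 0.1409, 0.0307]
tcp_rot: [0.766, 0.643, -0.0, -0.0]
contact_force: [-3.1, 0.1, 5.0]
opening: 0.78
finger_force: 46.4
```

arm_command:
  series: [0,0,0,0,0,0,0.15,0,0,0,0,0,0,0,0,0,0,0,0,0,0,0,0,0,0,0,0,0,0,0,0,0,0,0,0]

```text
time: 13.63
eef_pos: [0.4589, 0.1409, 0.0295]
tcp_rot: [0.766, 0.643, 0.0, 0.0]
contact_force: [-0.0, -0.6, 0.5]
opening: 0.998
finger_force: 0.0
```

arm_command:
  series: [0,0,-1,0,0,0,0,0,0,-3,0,0,0,0,0,0,-6,0,0,0,0,0,0,-9,0,0,0,0,0,0,-12,0,0,0,0,0,0,-15,0,0,0,0,0,0,-17,0,0,0,0,0,0,-17,0,0,0,0]

```text
time: 14.3
eef_pos: [0.462, 0.1412, 0.2061]
tcp_rot: [0.766, 0.643, 0.005, 0.003]
contact_force: [0.2, -0.3, 0.7]
opening: 0.998
finger_force: 0.0
```

```bash
python3 - <<'E'
from h import *
go((*P["jg"],.20),-10)
im,T=wrist();cv2.imwrite("pics/w4.png",im["color"])
for k in HUE:
  for a,c in blobs(im,k,1000): print(k,a,c,ray(im,c,.085,T).round(4),ray(im,c,.078,T).round(4))
E
```

```text
at [0.462  0.1412 0.2061] shift [ 1.94 22.09  0.86] rot [ 0.63 -0.17 -0.  ]
violet 1304 [317.  196.6] [[0.4578 0.1426 0.085 ]] [[0.4575 0.1409 0.078 ]]
green 2256 [318.1 261.5] [[0.4467 0.0744 0.085 ]] [[0.4461 0.0709 0.078 ]]
green 2230 [100.4  22.6] [[0.3058 0.3221 0.085 ]] [[0.3015 0.3252 0.078 ]]
green 1610 [542.7 176. ] [[0.6768 0.1245 0.085 ]] [[0.6823 0.1224 0.078 ]]
yellow 2461 [319.1  74.5] [[0.4791 0.2501 0.085 ]] [[0.4793 0.2513 0.078 ]]
```

View pics/w4.png

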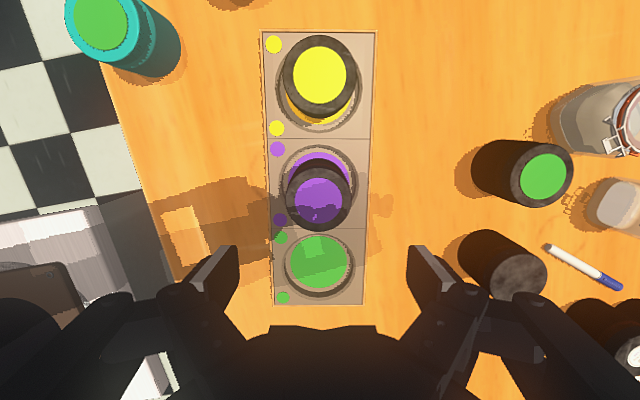

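Yellow (319,75) and violet (317,197) sit upright in their wells, and the green well (318,262) is free. Green jar next, at (543,176).

arm_command:
  series: [0.3,3.5,0,0,0,0,0,0.6,7,0,0,0,0,0,0.9,10.5,0,0,0,0,0,1.2,14,0.3,0,0,0,0,1.6,18,0.6,0,0,0,0,1.8,21,0.7,0,0,0,0,1.9,22,0.8,0,0,0,0,1.9,22,0.8,0,0,0,0,1.9,22,0.8,0,0,0,0]

```text
time: 15.1
eef_pos: [0.6778, 0.1212, 0.1889]
tcp_rot: [0.766, 0.643, -0.002, -0.001]
contact_force: [-0.9, 0.8, -0.3]
opening: 0.997
finger_force: 0.0
```

```bash
python3 - <<'E'
from h import *
go((*P["jg"],.02),-10)
im,T=wrist()
for k in HUE:
  for a,c in blobs(im,k,1000): print(k,a,c,ray(im,c,.078,T).round(4))
E
```

```text
at [0.6778 0.1212 0.1889] shift [ 0.18  0.58 16.89] rot [-0.25  0.05 -0.03]
violet 1732 [ 90.2 222.4] [[0.4508 0.1374 0.078 ]]
green 1715 [150.8 275.1] [[0.4907 0.0729 0.078 ]]
green 1323 [327.8 192.8] [[0.6829 0.1267 0.078 ]]
yellow 2421 [63.3 94.8] [[0.4723 0.252  0.078 ]]
```

arm_command:
  series: [0.35,0.5,3,0,0,0,0,0.35,0.5,6,0,0,0,0,0.35,0.5,9,0,0,0,0,0.35,0.5,11,0,0,0,0,0.35,0.5,13,0,0,0,0,0.35,0.5,15,0,0,0,0,0.35,0.5,16.2,0,0,0,0,0.35,0.5,16.8,0,0,0,0,0.35,0.5,16.8,0,0,0,0,0.35,0.5,16.8,0,0,0,0]

```text
time: 15.98
eef_pos: [0.6845, 0.1241, 0.0243]
tcp_rot: [0.766, 0.643, 0.0, 0.0]
contact_force: [0.6, 0.0, -0.2]
opening: 1.004
finger_force: 0.0
```

arm_command:
  series: [0,0,0,0,0,0,0.15,0,0,0,0,0,0,0.2,0,0,0,0,0,0,0.3,0,0,0,0,0,0,0.4,0,0,0,0,0,0,0.4,0,0,0,0,0,0,0.4,0,0,0,0,0,0,0.4]
  force: 40

```text
time: 16.57
eef_pos: [0.6856, 0.124, 0.0257]
tcp_rot: [0.766, 0.643, 0.001, 0.001]
contact_force: [-1.4, 0.2, 6.0]
opening: 0.781
finger_force: 45.6
```

arm_command:
  series: [0,0,-1,0,0,0,0.4,0,0,-2.5,0,0,0,0.4,0,0,-4.5,0,0,0,0.4,0,0,-6.5,0,0,0,0.4,0,0,-8.5,0,0,0,0.4,0,0,-10.5,0,0,0,0.4,0,0,-12.5,0,0,0,0.4,0,0,-14,0,0,0,0.4,0,0,-14,0,0,0,0.4,0,0,-14,0,0,0,0.4]

```text
time: 17.4
eef_pos: [0.6849, 0.1239, 0.1649]
tcp_rot: [0.766, 0.643, 0.001, 0.001]
contact_force: [0.1, -0.4, -2.1]
opening: 0.782
finger_force: 45.1
```

```bash
python3 - <<'E'
from h import *
s=telemetry.get_state();print(s["opening"],s["finger_force"],s["contact_force"])
go((*P["wg"],.15),-10)
E
```

```text
0.7823933136749365 45.08835732936859 [ 0.13405669 -0.44334221 -2.12483421]
at [0.6849 0.1239 0.1649] shift [-13.1  -22.46   1.43] rot [ 0.15 -0.03 -0.01]
```

arm_command:
  series: [-0.6,-1,0,0,0,0,0.4,-1.9,-3.2,0,0,0,0,0.4,-3.5,-6,0,0,0,0,0.4,-5.2,-9,0,0,0,0,0.4,-7,-12,0,0,0,0,0.4,-8.7,-15,0,0,0,0,0.4,-10.5,-18,0,0,0,0,0.4,-12,-20.6,0.5,0,0,0,0.4,-12.9,-22.1,1,0,0,0,0.4,-13.1,-22.4,1.4,0,0,0,0.4]

```text
time: 18.23
eef_pos: [0.4369, 0.0337, 0.1467]
tcp_rot: [0.766, 0.642, -0.002, -0.002]
contact_force: [-0.1, 1.2, -2.2]
opening: 0.781
finger_force: 45.3
```

arm_command:
  series: [0,0,0,0,0,0,0.4,0,0,0,0,0,0,0.4,0,0,0,0,0,0,0.4]

```text
time: 18.48
eef_pos: [0.4421, 0.034, 0.1497]
tcp_rot: [0.766, 0.643, 0.0, 0.0]
contact_force: [0.8, -0.3, -1.9]
opening: 0.781
finger_force: 45.3
```

```bash
python3 - <<'E'
from h import *
go((*P["wg"],.0325),-10)
E
```

```text
at [0.4421 0.034  0.1497] shift [-0.02 -0.11 11.72] rot [ 0.03 -0.01 -0.  ]
```

arm_command:
  series: [0,-0.1,1.5,0,0,0,0.4,0,-0.1,4,0,0,0,0.4,0,-0.1,6.5,0,0,0,0.4,0,-0.1,8.5,0,0,0,0.4,0,-0.1,10,0,0,0,0.4,0,-0.1,10.8,0,0,0,0.4,0,-0.1,11.3,0,0,0,0.4,0,-0.1,11.6,0,0,0,0.4,0,-0.1,11.6,0,0,0,0.4,0,-0.1,11.6,0,0,0,0.4]

```text
time: 19.32
eef_pos: [0.441, 0.034, 0.0343]
tcp_rot: [0.766, 0.643, 0.001, 0.001]
contact_force: [-1.5, 0.4, -2.8]
opening: 0.781
finger_force: 45.3
```

arm_command:
  series: [0,0,0.1,0,0,0,0.4,0,0,0.2,0,0,0,0.4,0,0,0.2,0,0,0,0.4,0,0,0.2,0,0,0,0.4]

```text
time: 19.65
eef_pos: [0.4409, 0.0339, 0.0326]
tcp_rot: [0.766, 0.643, 0.001, 0.001]
contact_force: [-0.5, 0.4, 4.2]
opening: 0.783
finger_force: 45.3
```

arm_command:
  series: [0,0,0,0,0,0,0.15,0,0,0,0,0,0,0,0,0,0,0,0,0,0,0,0,0,0,0,0,0,0,0,0,0,0,0,0]

```text
time: 20.07
eef_pos: [0.4398, 0.0341, 0.0313]
tcp_rot: [0.766, 0.643, -0.0, -0.0]
contact_force: [-0.3, 1.0, 0.7]
opening: 0.998
finger_force: 0.0
```

arm_command:
  series: [0,0,-1,0,0,0,0,0,0,-3,0,0,0,0,0,0,-6,0,0,0,0,0,0,-9,0,0,0,0,0,0,-12,0,0,0,0,0,0,-15,0,0,0,0,0,0,-18,0,0,0,0,0,0,-18,0,0,0,0,0,0,-18,0,0,0,0]

```text
time: 20.82
eef_pos: [0.4413, 0.0339, 0.2145]
tcp_rot: [0.766, 0.643, 0.002, 0.002]
contact_force: [-0.9, -0.4, 0.2]
opening: 0.996
finger_force: 0.0
```

```bash
python3 - <<'E'
from h import *
go((.537,-.336,.21),-93.3)
im,T=wrist();cv2.imwrite("pics/w5.png",im["color"])
for k in HUE:
  for a,c in blobs(im,k,1000): print(k,a,c,ray(im,c,.085,T).round(4))
E
```

```text
at [0.4413 0.0339 0.2145] shift [-34.76  15.85   0.54] rot [ 0.27 -0.25 83.29]
violet 1178 [311.   79.7] [[0.45   0.1408 0.085 ]]
green 1103 [321.1 191.5] [[0.441  0.0374 0.085 ]]
```

View pics/w5.png

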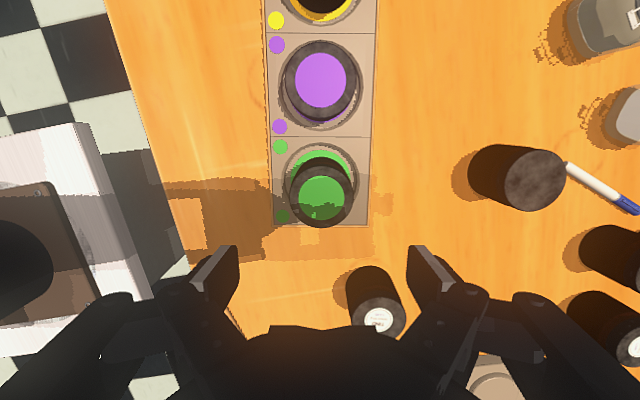

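All three jars sit upright in their wells, with green at (321,192). Now the cap.

arm_command:
  series: [-3,1.4,0,0,0,6,0,-6,2.8,0,0,0,13,0,-9,4.1,0,0,0,20,0,-12,5.5,0,0,0,27,0,-15,6.9,0,0,0,34,0,-18,8.2,0,0,0,41,0,-21,9.6,0,0,0,48,0,-24,11,0,0,0,55,0,-27,12.3,0,0,0,62,0,-30,13.7,0,0,0,69,0]

```text
time: 21.7
eef_pos: [0.5217, -0.2861, 0.2089]
tcp_rot: [0.996, 0.093, -0.002, -0.002]
contact_force: [1.6, 0.5, -0.5]
opening: 1.0
finger_force: 0.0
```

arm_command:
  series: [0,0,0,0,0,6,0,0,0,0,0,0,11,0,0,0,0,0,0,14,0,0,0,0,0,0,14,0,0,0,0,0,0,14,0]

```text
time: 22.12
eef_pos: [0.5219, -0.2847, 0.2095]
tcp_rot: [1.0, -0.026, -0.001, -0.001]
contact_force: [-0.4, 0.5, -0.7]
opening: 1.002
finger_force: 0.0
```

```bash
python3 - <<'E'
from h import *
go((.537,-.336,.21),-93.3)
im,T=wrist();cv2.imwrite("pics/w6.png",im["color"]); np.save("w6T.npy",T)
E
```

```text
at [ 0.5219 -0.2847  0.2095] shift [ 1.77  5.05 -0.06] rot [-0.12  0.16  0.36]
```

View pics/w6.png

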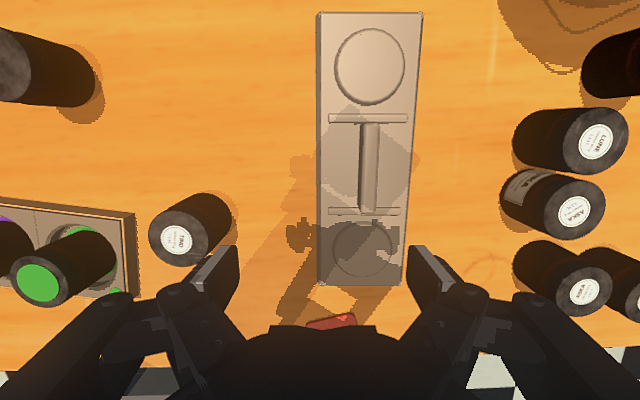

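The view shows the cap with its plate corners at (319,13), (422,13), (403,285) and (319,283), and its rib from (370,123) to (369,211).

```bash
python3 - <<'E'
from h import *
im=vision.read_camera("wrist");T=np.load("w6T.npy")
r=ray(im,[(370,124),(369,211)],.051,T);w=ray(im,[(319,13),(422,13),(403,285),(319,283)],.015,T)
print(r.round(4),r.mean(0),np.degrees(np.arctan2(*(r[0]-r[1])[[1,0]])));print(w.round(4),w.mean(0),np.linalg.norm(np.diff(w,axis=0),axis=1))
for a,b in((3,0),(2,1)):print(np.degrees(np.arctan2(*(w[b]-w[a])[[1,0]])))
E
```

```text
[[ 0.587  -0.3374  0.051 ]
 [ 0.4927 -0.3357  0.051 ]] [ 0.53984163 -0.33651855  0.051     ] -1.0147490267144645
[[ 0.7032 -0.2901  0.015 ]
 [ 0.6981 -0.3992  0.015 ]
 [ 0.3738 -0.3869  0.015 ]
 [ 0.3826 -0.2731  0.015 ]] [ 0.53944613 -0.33733448  0.015     ] [0.10913219 0.32443663 0.11417972]
-3.043172713183195
-2.1572335281334696
```

arm_command:
  series: [1,2.5,1,0,0,0,0.2,1.8,5.1,3,0,0,0,0.4,1.8,5.1,6,0,0,0,0.4,1.8,5.1,9,0,0,0,0.4,1.8,5.1,12,0,0,0,0.4,1.8,5.1,14.5,0,0,0,0.4,1.8,5.1,16.5,0,0,0,0.4,1.8,5.1,17.8,0,0,0,0.4,1.8,5.1,18.4,0,0,0,0.4,1.8,5.1,18.4,0,0,0,0.4]

```text
time: 23.05
eef_pos: [0.5373, -0.3363, 0.026]
tcp_rot: [1.0, -0.026, -0.001, -0.001]
contact_force: [-0.9, 0.5, -0.3]
opening: 0.599
finger_force: 0.0
```

arm_command:
  series: [0,0,0,0,0,0,0.5,0,0,0,0,0,0,0.6,0,0,0,0,0,0,0.7,0,0,0,0,0,0,0.85,0,0,0,0,0,0,1,0,0,0,0,0,0,1,0,0,0,0,0,0,1,0,0,0,0,0,0,1]
  force: 60

```text
time: 23.72
eef_pos: [0.539, -0.3379, 0.0294]
tcp_rot: [1.0, -0.026, 0.001, 0.001]
contact_force: [-0.7, 1.0, 5.4]
opening: 0.197
finger_force: 61.0
```

arm_command:
  series: [0,0,-0.7,0,0,0,1,0,0,-2,0,0,0,1,0,0,-4,0,0,0,1,0,0,-6,0,0,0,1,0,0,-8.5,0,0,0,1,0,0,-11,0,0,0,1,0,0,-13.5,0,0,0,1,0,0,-16,0,0,0,1,0,0,-18,0,0,0,1,0,0,-19,0,0,0,1]

```text
time: 24.55
eef_pos: [0.5388, -0.3377, 0.2217]
tcp_rot: [1.0, -0.026, 0.002, 0.002]
contact_force: [-0.1, -0.8, -1.4]
opening: 0.193
finger_force: 60.0
```

```bash
python3 - <<'E'
from h import *
im,T=wrist();cv2.imwrite("pics/w7.png",im["color"]);s=telemetry.get_state();print(s["opening"],s["finger_force"],s["contact_force"],s["wrist_torque"])
go((*P["wv"],.22),-10)
E
```

```text
0.19608769965243328 60.01754701137543 [-0.33647398 -0.6084892   0.33726335] [-0.06047334  0.00530013  0.03736584]
at [ 0.5393 -0.3381  0.2227] shift [-10.43 -47.43   0.  ] rot [ 4.400e-01 -8.000e-02 -8.301e+01]
```

View pics/w7.png

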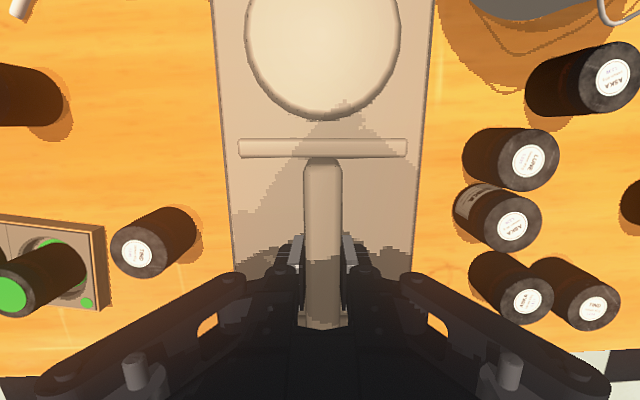

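The cap hangs level in the grip with its rib centred (325,240). Now I carry it across to the row.

arm_command:
  series: [-0.3,-1.3,0,0,0,-3,1,-0.9,-4,0,0,0,-8,1,-1.6,-7.2,0,0,0,-13,1,-2.4,-10.8,0,0,0,-19,1,-3.2,-14.4,0,0,0,-25,1,-4,-18,0,0,0,-31,1,-4.8,-21.6,0,0,0,-37,1,-5.6,-25.2,0,0,0,-43,1,-6.4,-28.8,0,0,0,-49,1,-7.1,-32.4,0,0,0,-55,1]

```text
time: 25.43
eef_pos: [0.4824, -0.008, 0.2159]
tcp_rot: [0.898, 0.44, -0.001, -0.001]
contact_force: [1.4, -0.6, -0.7]
opening: 0.198
finger_force: 60.0
```

```bash
python3 - <<'E'
from h import *
go((.46,.1415,.22),-10.2)
E
```

```text
at [ 0.4824 -0.008   0.2159] shift [ 10.44 -10.93  -0.39] rot [-1.500e-01  2.000e-02 -2.755e+01]
```

arm_command:
  series: [2,-2.1,0,0,0,-6,1,4,-4.2,0,0,0,-12,1,6,-6.3,0,0,0,-17,1,8,-8.3,0,0,0,-22,1,9.3,-9.7,0,0,0,-26,1,10,-10.5,0,0,0,-27.5,1,10,-10.5,0,0,0,-27.5,1,10,-10.5,0,0,0,-27.5,1,10,-10.5,0,0,0,-27.5,1]

```text
time: 26.18
eef_pos: [0.463, 0.1328, 0.217]
tcp_rot: [0.769, 0.639, -0.0, 0.0]
contact_force: [0.0, -0.4, -0.9]
opening: 0.201
finger_force: 60.0
```

```bash
python3 - <<'E'
from h import *
go((.46,.1415,.12),-10.2)
im=vision.read_camera("scene");cv2.imwrite("pics/s2.png",im["color"])
E
```

```text
at [0.463  0.1328 0.217 ] shift [ 0.81 -0.45  9.7 ] rot [-0.03  0.05 -0.42]
```

View pics/s2.png

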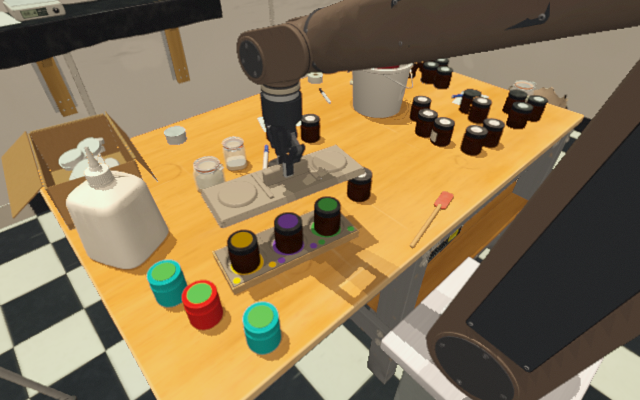

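The scene view shows the cap level and parallel over the three seated jars at (243,250), (289,232) and (327,215). Nothing else has moved.

arm_command:
  series: [0.4,-0.2,1,0,0,-0.4,1,0.8,-0.4,3,0,0,-0.4,1,0.8,-0.4,5,0,0,-0.4,1,0.8,-0.4,7,0,0,-0.4,1,0.8,-0.4,8.5,0,0,-0.4,1,0.8,-0.4,9.4,0,0,-0.4,1,0.8,-0.4,9.7,0,0,-0.4,1,0.8,-0.4,9.7,0,0,-0.4,1,0.8,-0.4,9.7,0,0,-0.4,1]

```text
time: 26.98
eef_pos: [0.4612, 0.1421, 0.1211]
tcp_rot: [0.767, 0.642, 0.0, 0.0]
contact_force: [0.0, 0.4, -1.6]
opening: 0.195
finger_force: 60.0
```

arm_command:
  series: [0,0,0.3,0,0,0,1,0,0,0.6,0,0,0,1,0,0,0.9,0,0,0,1,0,0,1.2,0,0,0,1,0,0,1.4,0,0,0,1,0,0,1.5,0,0,0,1,0,0,1.5,0,0,0,1,0,0,1.5,0,0,0,1]

```text
time: 27.65
eef_pos: [0.4605, 0.1423, 0.1054]
tcp_rot: [0.767, 0.642, -0.0, -0.0]
contact_force: [0.2, 0.1, -2.0]
opening: 0.195
finger_force: 60.0
```

arm_command:
  series: [0,0,0.1,0,0,0,1,0,0,0.2,0,0,0,1,0,0,0.3,0,0,0,1,0,0,0.3,0,0,0,1,0,0,0.3,0,0,0,1]

```text
time: 28.07
eef_pos: [0.4605, 0.1423, 0.1025]
tcp_rot: [0.767, 0.642, -0.0, -0.0]
contact_force: [-0.4, -0.0, -1.1]
opening: 0.197
finger_force: 60.0
```

arm_command:
  series: [0,0,0.1,0,0,0,1,0,0,0.1,0,0,0,1,0,0,0.1,0,0,0,1]

```text
time: 28.32
eef_pos: [0.4608, 0.1422, 0.1021]
tcp_rot: [0.767, 0.642, 0.0, 0.0]
contact_force: [-1.3, -0.2, 3.7]
opening: 0.191
finger_force: 60.7
```

arm_command:
  series: [0,0,0,0,0,0,0.7,0,0,0,0,0,0,0.6,0,0,0,0,0,0,0.4,0,0,0,0,0,0,0.2,0,0,0,0,0,0,0.2,0,0,0,0,0,0,0.2]

```text
time: 28.82
eef_pos: [0.4606, 0.1423, 0.1014]
tcp_rot: [0.767, 0.642, -0.0, -0.0]
contact_force: [0.3, 0.3, -0.2]
opening: 0.797
finger_force: 0.0
```

arm_command:
  series: [0,0,-1,0,0,0,0.2,0,0,-3,0,0,0,0.2,0,0,-5,0,0,0,0.2,0,0,-8,0,0,0,0.2,0,0,-11,0,0,0,0.2,0,0,-14,0,0,0,0.2,0,0,-16,0,0,0,0.2,0,0,-16,0,0,0,0.2,0,0,-16,0,0,0,0.2]

```text
time: 29.57
eef_pos: [0.4613, 0.1423, 0.2635]
tcp_rot: [0.767, 0.642, 0.002, 0.001]
contact_force: [0.4, 0.3, -0.4]
opening: 0.798
finger_force: 0.0
```

```bash
python3 - <<'E'
from h import *
a=vision.read_camera("scene")["color"];b,T=wrist()
cv2.imwrite("pics/f.png",np.vstack([cv2.resize(a[130:330,130:430],(600,300)) if 0 else cv2.resize(a[140:340,140:440],(450,300)),cv2.resize(b["color"],(450,281))]))
E
```

```text
(no output)
```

View pics/f.png

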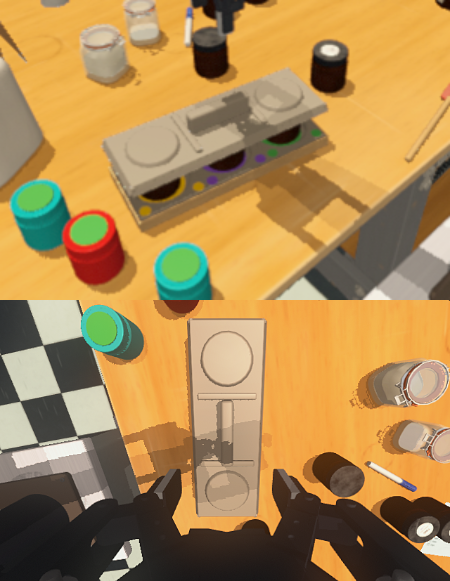

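The cap lies level and straight over the row, with its rib at (225,432) in the lower half. The decoys still stand and the gripper is clear.

```bash
python3 -c "
from plant import ctrl; print(ctrl.sign_off())"
```

```text
the job is handed in; nothing more can be done
None
```

The job is handed in: the violet, green and yellow jars are seated upright in their matching cups, the cap looks level over all three lids in the last pictures, and the plain and white jars stand where they were, at about 30 s on the robot clock.

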